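# Reset the peak pointer, then slide the sleeve onto the test ring

### The arm

A 7-joint arm with a two-finger parallel gripper is mounted at the origin on a cart in front of the work surface, level with it; the furniture and walls round the work are solid. World frame = base frame: x ahead of the robot, y to its left, z up, the work surface at z = 0. Lengths are in m, angles in rad, forces in N, time in s.
With the tool pointing down it reaches from about 0.425 to 0.925 m from the base axis. Payload 6.8 kg.
Tool frame: the origin (TCP) lies on the front face of the gripper's body, between the roots of the fingers; the fingertips stand 73 mm ahead of it and the grasp point (between the pads) lies 54 mm ahead of it; z points along the fingers, x is the direction in which the jaws open and shut, and the axes are right-handed (so a half turn about z gives the same grasp; the last joint's range is limited). The gripper opens to 85 mm and grips with 20 to 120 N. Pads are 22 mm wide; open, the fingers measure 114 mm over their backs; the gripper's body (76 mm by 85 mm) begins 54 mm behind the grasp point. The pads swing forward as they close: fully open they stand 13 mm farther back than shut.
Start: joints at [1.025, 0.477, 0.022, 1.555, -0.011, 1.109, -0.083], TCP at [0.286, -0.611, 0.304] pointing down, gripper open.
Joint ranges: [-2.96, 2.96], [-0.34, 2.1], [-1.41, 1.46], [0.24, 2.44], [-1.37, 4.51], [0.17, 1.92], [-2.96, 2.96]. Speed limits (rad/s): [2.39, 2.39, 3.14, 3.14, 3.14, 3.14, 3.14].

### API

Orientations are given as a unit quaternion [w, x, y, z].
In Python, from station import get_obs, read_camera, hand_in gives the robot as it stands. The module is installed in compiled form; this text tells all that it offers.
- The arm moves only by the shell command python3 -m creep 'ROWS' [FORCE]. ROWS is JSON, a list that holds one entry, the list of rows, each a list of 7 numbers: the turn, a rotation vector about the tool's x, y, z in rad, then the shift along the tool's x, y, z in m, then the finger opening in m, from 0 to 0.0854. A call has 1 to 20 rows; each row shifts and turns the pose as measured when the row begins, along the tool's axes as they then stand; what a row does not reach is not made up. A row lasts 1/12 s, in which the tool goes at most 41.7 mm and 7.16 degrees, less where a joint would pass 70% of its speed; a pose out of reach is approached as far as the arm can. A call is refused whole if a number of a shift passes 0.0417 or a number of a turn 0.125, either way. A call with a gripper value outside its range is refused whole. The fingers move at their own pace and stop on an object; FORCE is the grip in N (left out, the last holds). Time passes only in rows, so rows that do not move let the fingers close. It gives the time, the measured TCP pose, the force and the opening at its end, in the units of the state.
- get_obs(): the state, without advancing time (a new reading comes with each control period).
- read_camera(name): name is "scene" or "top" or "wrist"; returns a dict with "color" (384x512x3 uint8, red, green, blue), "range_z" (384x512 float32, m along the optical axis (not along the pixel's ray), 0 where there is no reading), "fovy" (degrees; the focal length in pixels is half the picture's height over the tangent of half this angle, whatever the lens; pixels are square), "cx", "cy" (the principal point, pixels), "D" ([k1, k2, p1, p2, k3] as OpenCV has them; the pictures are not rectified), "rvec" (rotation vector, rad) and "tvec" (3), from world to camera coordinates, as OpenCV has them. Camera axes: x right, y down, z forward; pixel columns grow to the right and rows downward; lengths in m; the calibration is good to about 2 mm. A picture is of the moment at which its call begins.
- hand_in(): hands the job in, once; it reports no verdict.
The state is a dict: "t": time; "q": joint angles; "joint_vel": joint speeds; "joint_torque": joint torques, N m; "eef_pos": TCP position; "tool_rot": TCP orientation; "contact_force": force on the tool from outside, world axes, zero at the start; "torque": the same for the moment, N m; "gripper_width": opening from 0.0 (shut) to 1.0 (fully open).
Only numpy, scipy, OpenCV 4.12 (cv2) and the standard library are available. Lean on these libraries where they do the work, as an engineer would, in place of code of your own. Each camera call takes 0.05 s, during which the arm holds its last target.

### The job

Get the magnetism tester ready for the next part: first turn the black reset knob on the dial anticlockwise until its peak pointer is fully back at the zero stop, and let go of it. Then slide the steel sleeve along the aluminium plate from the square mark to the round mark, without lifting or tilting it, and leave it standing centred in the ring. Leave the stamp and the black bolt beside the tester where they are.

Things in the scene. Friction and masses are not known exactly. Their poses are not given: they have to be found in the camera images.
- tester: fixed tester: smooth aluminium plate 135 x 290 mm (own x by y), top 12 mm above the bench; behind it a grey housing (front face at own x = 70 mm, 130 x 170 mm, 45 mm high) with a round dial on top (bezel 116 mm across, 4 mm high). Origin on the bench midway between the two marks; own y along the line of the marks, own x towards the dial, z up. Knob axis at own x = 135 mm, y = 0
- peak_knob (a joint): rad; angle of the knob and the long dark peak pointer fixed to it (46 mm from axis to tip). 0 = solid zero stop, pointer at the dial's front left (135 deg anticlockwise from tester's +x) beside a small pin (a white line on the knob's top points the same way); grows clockwise from above, to 4.7. Starts 1.0 to 2.8: may need two or more grasps. 0.03 N m friction, no spring: stays where it is left
- peak_knob_grip (a point): point on the upright axis of the round black fluted reset knob (32 mm in diameter, 27 mm tall, flat top), 16 mm above the knob's lower face and 11 mm below its top, about 70 mm above the bench. The knob's lower face is 4 mm above the dial face, in the dial's middle
- sleeve: plain steel sleeve, a hollow cylinder 42 mm in diameter and 42 mm tall, loose, standing upright on the plate on the square mark; 0.14 to 0.28 kg; to be held or pushed from outside (its bore does not admit a finger); origin at the centre of its underside, z along its axis
- test_ring: the round mark: a dark ring inlaid flush in the plate, 54 mm inside and 60 mm outside diameter, with four short outer ticks and a small centre cross; origin at its centre on the plate's top. It may be at either end of the plate, 140 mm from the square; nothing stands proud of the plate between them
- wait_square: the square mark: a dark 60 mm square outline inlaid flush in the plate, where the sleeve starts; origin at its centre on the plate's top
- stamp: bystander: inspection stamp, a wooden block 40 x 60 mm with an upright red handle, 67 mm tall in all, standing loose on the bench on one side of the dial housing; origin at the centre of its underside
- bolt: bystander: black hex bolt 52 mm tall, standing loose on its 21 mm head on the bench on the other side of the dial housing; origin at the centre of its underside
There are look-alikes about, which are no part of the job. What is shaped like the sleeve but blue or pink is not meant.

How it is judged:
On the way, in this order (a step that is already met when the one before it is completed fails the run):
1. the peak pointer is back at its zero stop and the knob is released, while the sleeve still waits on the square mark (value of joint peak_knob below 0.07 rad and contact force between the fingers and tester below 0.05 N and horizontal distance between sleeve and wait_square below 0.02 m), for 0.2 s.
2. the sleeve stands centred in the ring, released (horizontal distance between sleeve and test_ring below 0.007 m and z of sleeve in the frame of tester between 0.0095 and 0.0145 m and angle between sleeve's own z axis and vertical below 0.06 rad and contact force between the fingers and sleeve below 0.05 N and linear speed of sleeve below 0.01 m/s), for 0.2 s.
At the end, for the whole second after the job is handed in: the knob is within 0.07 rad of its zero stop; the sleeve stands upright on the plate with its centre within 7 mm of the ring's centre, released and at rest; stamp and bolt within 20 mm of where they stood (all of step 2 and value of joint peak_knob below 0.07 rad and distance of each of stamp, bolt from where it was at the start of the episode below 0.02 m); the robot touches nothing.
It fails at once if the sleeve is lifted more than 6 mm off the plate, or tilted by more than 0.2 rad (z of sleeve in the frame of tester above 0.018 m or angle between sleeve's own z axis and vertical above 0.2 rad).
It fails at once if the stamp or the black bolt is moved by more than 20 mm (distance of any of stamp, bolt from where it was at the start of the episode above 0.02 m).
It also fails if it takes over 61 s, if anything falls off the work surface, if the arm or the gripper's body presses on something with over 40 N, if the wrist force passes 120 N, or if a joint passes its speed limit or range.

## Working session

There is one attempt and no reset: what is moved stays moved. The work goes in short steps, Python scripts to look and compute and a shell command to move; the robot and the scene stay as the last step left them, time stands still between calls to the robot, and variables do not carry over. Pictures are saved under pics/ and viewed, and the job is handed in when it is done.

```bash
ls; mkdir -p pics; cat > h.py <<'E'
import numpy as np, cv2
from station import get_obs, read_camera
def K(c):
    h=c["color"].shape[0]; f=h/2/np.tan(np.radians(c["fovy"])/2)
    return np.array([[f,0,c["cx"]],[0,f,c["cy"]],[0,0,1.]])
def ray(c,uv):
    p=cv2.undistortPoints(np.array(uv,float).reshape(-1,1,2),K(c),np.array(c["D"],float)).reshape(-1,2)
    R,_=cv2.Rodrigues(np.array(c["rvec"],float)); t=np.array(c["tvec"],float).ravel()
    d=np.c_[p,np.ones(len(p))]@R; o=-R.T@t
    return o,d
def on_z(c,uv,z):
    o,d=ray(c,uv); return o+d*((z-o[2])/d[:,2])[:,None]
def by_depth(c,uv):
    o,d=ray(c,uv); r=np.array([c["range_z"][int(round(v)),int(round(u))] for u,v in np.array(uv).reshape(-1,2)])
    return o+d*r[:,None]
def proj(c,P):
    return cv2.projectPoints(np.array(P,float).reshape(-1,1,3),np.array(c["rvec"],float),np.array(c["tvec"],float),K(c),np.array(c["D"],float))[0].reshape(-1,2)
def save(c,n): cv2.imwrite("pics/"+n+".png",c["color"][:,:,::-1])
E
python3 - <<'E'
from h import *
import pickle
d={}
for n in ["scene","top","wrist"]:
    c=read_camera(n); save(c,n+"0"); d[n]=c
pickle.dump(d,open("c0.pkl","wb"))
o=get_obs(); print(o)
E
```

```text
pics
{'t': 0.15, 'q': array([ 1.02485793,  0.47762231,  0.02236275,  1.55620159, -0.01151195,
        1.1092972 , -0.08308105]), 'joint_vel': array([ 0.00038923, -0.00211552, -0.00213684, -0.00229311,  0.00050519,
       -0.00102607,  0.00052069]), 'joint_torque': array([ 2.80851185e-03, -5.96923041e+01,  1.61013633e+00, -2.81491756e+01,
        1.26186968e-02,  6.47634864e-03,  1.69305559e-05]), 'eef_pos': array([ 0.28603708, -0.61101579,  0.3031508 ]), 'tool_rot': array([-3.34923228e-04,  8.43800264e-01, -5.36656897e-01, -6.14776483e-04]), 'contact_force': array([-0.11711406, -0.507779  , -1.05506124]), 'torque': array([-0.03736129, -0.01820287, -0.02036032]), 'gripper_width': 0.9996820066362534}
```

View pics/scene0.png

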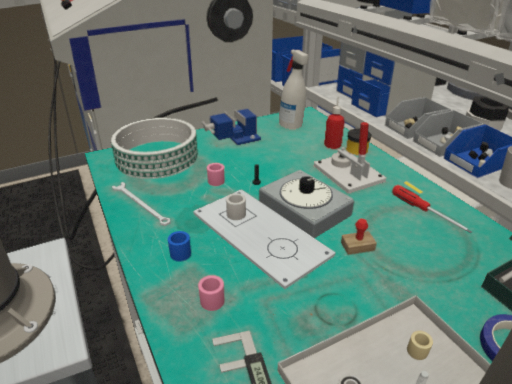

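View pics/top0.png

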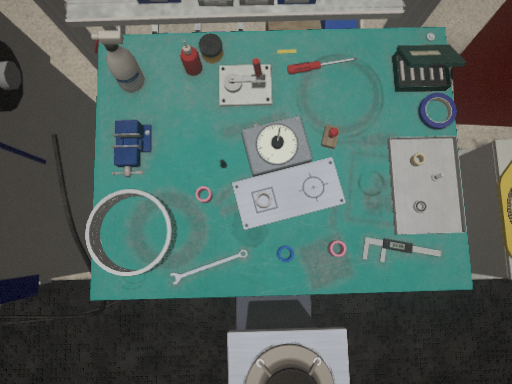

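View pics/wrist0.png

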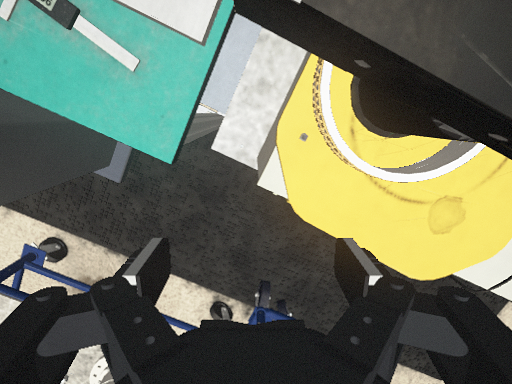

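The scene view shows the tester, with the sleeve at (236,207), the knob at (307,185) and the ring at (282,248). In the top view the knob is at (277,143), the sleeve and square at (264,200) and the ring at (313,187). The bolt is at (223,163) and the stamp at (331,136).

```bash
python3 - <<'E'
from h import *
import pickle
d=pickle.load(open("c0.pkl","rb"))
a=d["top"]["color"][105:235,215:355]; b=d["scene"]["color"][150:290,180:370]
a=cv2.resize(a,None,fx=5,fy=5,interpolation=cv2.INTER_CUBIC);b=cv2.resize(b,None,fx=4,fy=4,interpolation=cv2.INTER_CUBIC)
cv2.imwrite("pics/topz.png",a[:,:,::-1][:600]);cv2.imwrite("pics/scz.png",b[:,:,::-1])
c=d["top"]
pts=[(313,187),(264,200),(277,143),(237,184),(336,161),(344,200),(245,227),(223,163),(331,136)]
print(on_z(c,pts,0.012).round(3)); print(by_depth(c,pts).round(3))
s=d["scene"]
ps=[(282,248),(307,180),(236,197),(256,180)]
print(by_depth(s,ps).round(3),on_z(s,ps,0.012).round(3))
for n in d: print(n,d[n]["fovy"],d[n]["D"],K(d[n])[0,0])
E
```

```text
[[ 0.532 -0.086  0.012]
 [ 0.499  0.05   0.012]
 [ 0.659  0.009  0.012]
 [ 0.546  0.123  0.012]
 [ 0.603 -0.154  0.012]
 [ 0.493 -0.17   0.012]
 [ 0.427  0.104  0.012]
 [ 0.606  0.161  0.012]
 [ 0.676 -0.144  0.012]]
[[ 0.532 -0.086  0.012]
 [ 0.499  0.05   0.015]
 [ 0.641  0.013  0.08 ]
 [ 0.546  0.123  0.012]
 [ 0.606 -0.157  0.001]
 [ 0.493 -0.17   0.013]
 [ 0.427  0.104  0.015]
 [ 0.601  0.16   0.035]
 [ 0.669 -0.139  0.037]]
[[ 0.53  -0.088  0.012]
 [ 0.646  0.01   0.079]
 [ 0.504  0.065  0.046]
 [ 0.599  0.155  0.012]] [[ 0.53  -0.088  0.012]
 [ 0.71   0.099  0.012]
 [ 0.525  0.111  0.012]
 [ 0.599  0.155  0.012]]
scene 50.28356493397215 [-0.11015813  0.          0.          0.          0.        ] 409.09922481775476
top 54.14554140079573 [-0.02080563  0.          0.          0.          0.        ] 375.64100338728485
wrist 69.29981681956573 [-0.01050581  0.          0.          0.          0.        ] 277.8018241612837
```

View pics/topz.png

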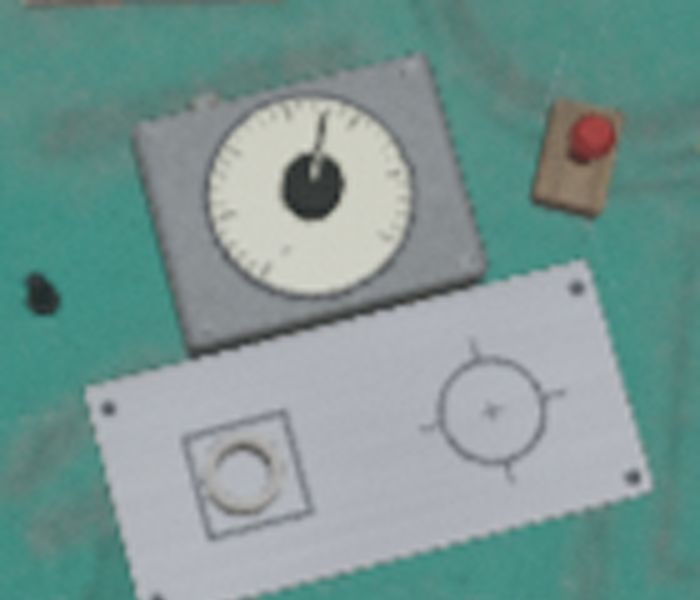

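View pics/scz.png

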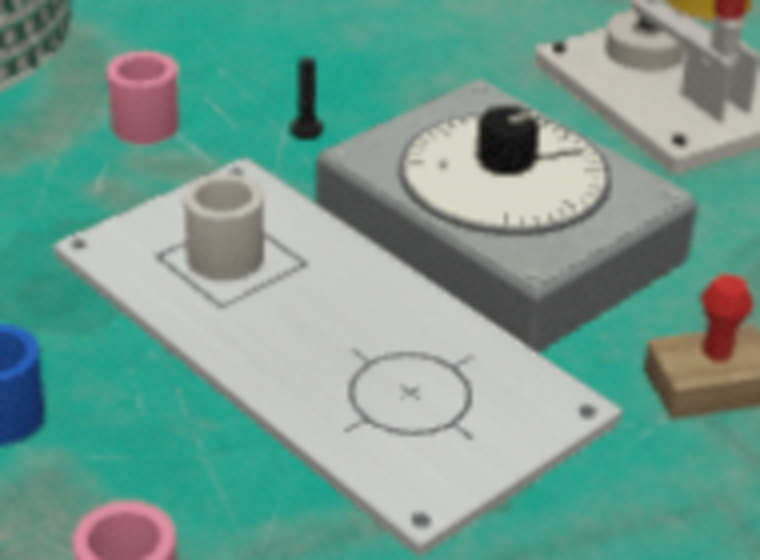

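```bash
python3 -m creep '[[[0,0,0,-0.0207,-0.0296,0,0.085],[0,0,0,-0.0207,-0.0296,0,0.085],[0,0,0,-0.0207,-0.0296,0,0.085],[0,0,0,-0.0207,-0.0296,0,0.085],[0,0,0,-0.0207,-0.0296,0,0.085],[0,0,0,-0.0207,-0.0296,0,0.085],[0,0,0,-0.0207,-0.0296,0,0.085],[0,0,0,-0.0207,-0.0296,0,0.085],[0,0,0,-0.0207,-0.0296,0,0.085],[0,0,0,-0.0207,-0.0296,0,0.085],[0,0,0,-0.0207,-0.0296,0,0.085],[0,0,0,-0.0207,-0.0296,0,0.085],[0,0,0,-0.0207,-0.0296,0,0.085],[0,0,0,-0.0207,-0.0296,0,0.085],[0,0,0,-0.0207,-0.0296,0,0.085],[0,0,0,-0.0207,-0.0296,0,0.085]]]'
python3 - <<'E'
from h import *
import pickle
c=read_camera("wrist"); save(c,"w1"); pickle.dump(c,open("w1.pkl","wb"))
o=get_obs(); print(o["q"].round(3),o["eef_pos"],o["tool_rot"],o["t"])
print(proj(c,[[.647,.014,.081],[.499,.05,.012],[.532,-.087,.012]]))
E
```

```text
t: 1.48
eef_pos: [0.5805, -0.0986, 0.2966]
tool_rot: [0.003, 0.838, -0.545, -0.004]
contact_force: [0.6, -0.6, 0.5]
gripper_width: 0.993
[ 0.22   0.36  -0.22   1.754  0.084  1.043 -1.172] [ 0.58410801 -0.08935278  0.29678514] [ 7.35685072e-05  8.40978832e-01 -5.41053516e-01 -3.96127319e-03] 1.5333
[[172.06472502  69.03163516]
 [123.44808601 176.29436097]
 [229.5469352  194.89977617]]
```

View pics/w1.png

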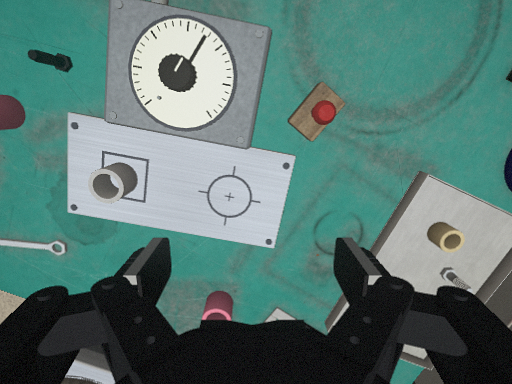

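The wrist view shows the knob top at about (177,73) and the ring cross at about (230,197). The square is around (125,176), the sleeve rim at (106,184), the bolt at (50,60) and the stamp at (318,110). Next I refine these positions.

```bash
python3 - <<'E'
from h import *
import pickle
c=pickle.load(open("w1.pkl","rb"))
a=cv2.resize(c["color"][0:140,100:280],None,fx=4,fy=4,interpolation=cv2.INTER_CUBIC)
b=cv2.resize(c["color"][110:250,60:300],None,fx=3.3333,fy=3.3333,interpolation=cv2.INTER_CUBIC)
cv2.imwrite("pics/w1a.png",a[:,:,::-1]);cv2.imwrite("pics/w1b.png",b[:,:,::-1])
E
```

```text
(no output)
```

View pics/w1a.png

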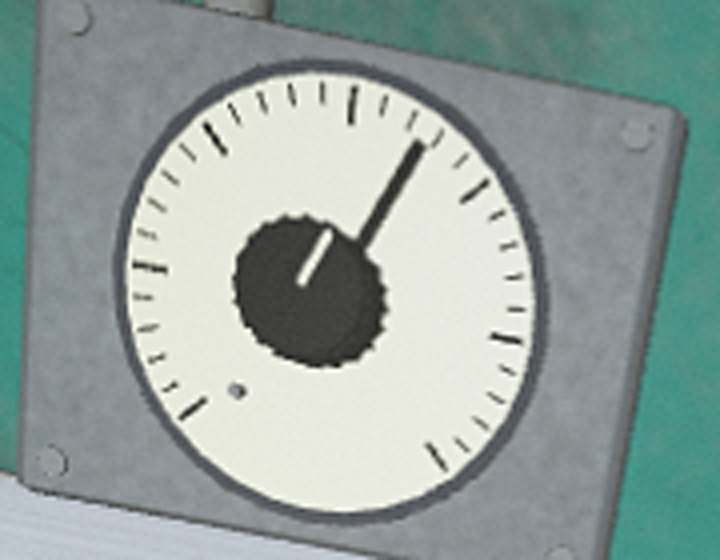

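View pics/w1b.png

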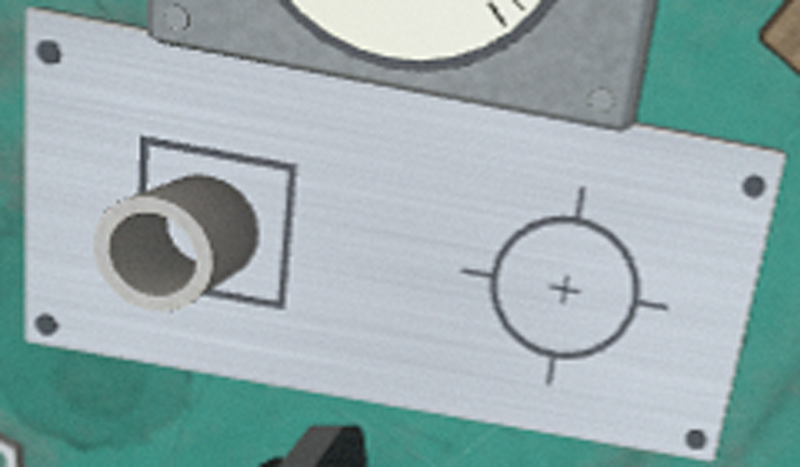

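```bash
cat > dial.py <<'E'
from h import *
import sys
def dial(c,guess,zd=0.05):
    # fit the cream disc: points with depth height ~ dial
    h,w=c["range_z"].shape
    v,u=np.mgrid[0:h,0:w]; P=by_depth(c,np.c_[u.ravel(),v.ravel()]).reshape(h,w,3)
    return P
E
python3 - <<'E'
from dial import *
import pickle
c=pickle.load(open("w1.pkl","rb"))
sq=on_z(c,[(123.55,176.4)],.012)[0]; rg=on_z(c,[(229.15,196.65)],.012)[0]
print("sq",sq,"ring",rg,"d",np.linalg.norm(sq-rg))
y=(sq-rg)/np.linalg.norm(sq-rg); x=np.array([y[1],-y[0],0]); o=(sq+rg)/2; print("yaw",np.degrees(np.arctan2(x[1],x[0])),"knob",(o+.135*x)[:2])
P=dial(c,None); near=np.hypot(P[...,0]-.645,P[...,1]-.014)
k=(near<.03)&(P[...,2]>.074); q=P[k]; print("knob top n",k.sum(),"z",np.median(q[:,2]),q[:,2].max(),"bbox mid",(q.min(0)+q.max(0))/2,"size",np.ptp(q,0),"mean",q.mean(0))
m=(near<.07)&(c["color"].min(2)>150)&(P[...,2]>.03); 
print("dial face z",np.median(P[m][:,2]), "plate z",np.median(P[150:230,155:190,2]))
cnt=max(cv2.findContours(m.astype(np.uint8),cv2.RETR_EXTERNAL,cv2.CHAIN_APPROX_NONE)[0],key=len)[:,0]
B=on_z(c,cnt,.05); (cc,r)=cv2.minEnclosingCircle(B[:,:2].astype(np.float32)); print("dial",cc,r)
tip=on_z(c,[(421/4+100-.4,143/4-.4)],.051)[0]; w=tip[:2]-np.array(cc); print("tip",tip,np.linalg.norm(w),"theta",135-(np.degrees(np.arctan2(w[1],w[0]))-np.degrees(np.arctan2(x[1],x[0]))))
# sleeve
s=(np.hypot(P[...,0]-sq[0],P[...,1]-sq[1])<.04)&(P[...,2]>.049); q=P[s]; print("sleeve top z",np.median(q[:,2]),"mid",(q.min(0)+q.max(0))/2,np.ptp(q,0),s.sum())
cs=cv2.convexHull(np.argwhere(s)[:,::-1].astype(np.int32))[:,0]; B=on_z(c,cs,.054); print(cv2.minEnclosingCircle(B[:,:2].astype(np.float32)))
# top cam check
E
```

```text
sq [0.498917   0.04983669 0.012     ] ring [ 0.52952558 -0.08745603  0.012     ] d 0.14066333913514584
yaw 12.568207613171726 knob [0.64598637 0.01056656]
knob top n 999 z 0.08031370611215105 0.08322256972720843 bbox mid [0.64604262 0.01151488 0.07866133] size [0.03298694 0.03357513 0.00912248] mean [0.64611787 0.01060368 0.08010305]
dial face z 0.04941953782814923 plate z 0.011949634370232387
dial (0.6458770036697388, 0.011449802666902542) 0.054205816239118576
tip [0.69070872 0.00297096 0.051     ] 0.04562645500645065 theta 158.27783219187916
sleeve top z 0.05355824173727858 mid [0.49661578 0.05154655 0.05277665] [0.04211703 0.04203346 0.00749199] 589
((0.4975743889808655, 0.050604794174432755), 0.022397497668862343)
```

```bash
cat > to.py <<'E'
import sys
from h import *
from scipy.spatial.transform import Rotation as R
def to(p,yaw=None):
    o=get_obs(); q=o["tool_rot"]; r=R.from_quat([q[1],q[2],q[3],q[0]])
    s=r.inv().apply(np.array(p)-o["eef_pos"]); x=r.as_matrix()[:,0]
    y0=np.arctan2(x[1],x[0]); out="shift "+str(s.round(4))
    zt=r.as_matrix()[:,2]; tilt=r.inv().apply(np.cross(zt,[0,0,-1]))
    out+=" tiltfix(tool rotvec) %s yaw %.1f deg"%(tilt.round(4),np.degrees(y0))
    if yaw is not None:
        d=(yaw-np.degrees(y0)+90)%180-90; out+=" turn about tool z %.4f"%(-np.radians(d))
    print(out,"pos",o["eef_pos"].round(4),"w %.3f F %s q %s t %.2f"%(o["gripper_width"],o["contact_force"].round(1),o["q"].round(2),o["t"]))
if __name__=="__main__":
    a=[float(v) for v in sys.argv[1:]]; to(a[:3],a[3] if len(a)>3 else None)
E
python3 to.py 0.646 0.011 0.16
```

```text
shift [-0.0648 -0.0985  0.1368] tiltfix(tool rotvec) [0.0044 0.0066 0.    ] yaw -65.5 deg pos [ 0.5841 -0.0894  0.2968] w 0.996 F [4.2 6.5 0.6] q [ 0.22  0.36 -0.22  1.75  0.08  1.04 -1.17] t 1.53
```

```bash
python3 -m creep '[[[0.001,0.001,0,-0.0108,-0.0164,0.0228,0.085],[0.001,0.001,0,-0.0108,-0.0164,0.0228,0.085],[0.001,0.001,0,-0.0108,-0.0164,0.0228,0.085],[0.001,0.001,0,-0.0108,-0.0164,0.0228,0.085],[0,0.001,0,-0.0108,-0.0164,0.0228,0.085],[0,0.001,0,-0.0108,-0.0164,0.0228,0.085],[0,0,0,0,0,0,0.085],[0,0,0,0,0,0,0.085]]]'
python3 to.py 0.646 0.011 0.130
```

```text
t: 2.2
eef_pos: [0.6506, 0.0202, 0.1541]
tool_rot: [-0.001, 0.843, -0.538, 0.001]
contact_force: [-0.4, -0.8, -0.5]
gripper_width: 0.997
shift [0.0064 0.0081 0.0241] tiltfix(tool rotvec) [-0.0025  0.0003  0.    ] yaw -65.0 deg pos [0.6506 0.0202 0.1541] w 0.997 F [-0.4 -0.8 -0.5] q [ 0.03  0.61 -0.21  1.72  0.16  0.83 -1.39] t 2.20
```

```bash
python3 -m creep '[[[0,0,0,0.0064,0.0081,0,0.085],[0,0,0,0,0,0,0.085],[0,0,0,0,0,0,0.085]]]'
python3 - <<'E'
from h import *
c=read_camera("wrist"); save(c,"w2")
E
python3 to.py 0.646 0.011 0.130
```

```text
t: 2.45
eef_pos: [0.6449, 0.0081, 0.1549]
tool_rot: [-0.001, 0.843, -0.538, 0.001]
contact_force: [-0.1, -0.3, 0.6]
gripper_width: 0.995
shift [-0.0031 -0.0025  0.0251] tiltfix(tool rotvec) [-0.0014 -0.0013 -0.    ] yaw -65.2 deg pos [0.6449 0.0071 0.1551] w 0.997 F [ 0.  -0.4 -0.9] q [ 0.04  0.6  -0.21  1.74  0.16  0.82 -1.38] t 2.50
```

View pics/w2.png

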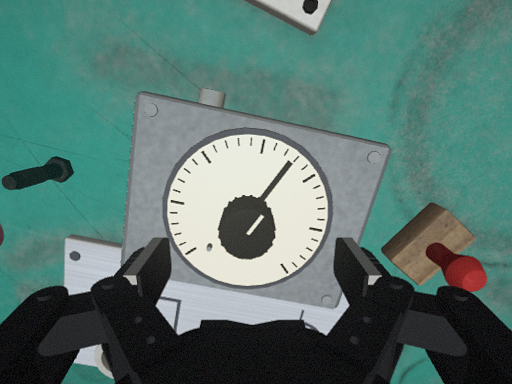

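The knob top at about (247,225) sits nearly midway between the fingers. The stamp at (430,250) and the bolt at (40,175) are clear.

```bash
python3 - <<'E'
from dial import *
c=read_camera("wrist"); P=dial(c,None); near=np.hypot(P[...,0]-.646,P[...,1]-.011)
q=P[(near<.03)&(P[...,2]>.076)]; print((q.min(0)+q.max(0))/2,np.ptp(q,0),np.median(q[:,2]))
E
python3 to.py 0.646 0.011 0.130
python3 -m creep '[[[0,0,0,-0.002,-0.0015,0.008,0.085],[0,0,0,-0.001,-0.001,0.008,0.085],[0,0,0,0,0,0.007,0.085],[0,0,0,0,0,0,0.085],[0,0,0,0,0,0,0.085]]]'
python3 to.py 0.646 0.011 0.130
```

```text
[0.65056252 0.01609579 0.13027007] [0.04213631 0.0498002  0.10853314] 0.16991826790863912
shift [-0.0029 -0.0022  0.0251] tiltfix(tool rotvec) [-0.0017 -0.0012 -0.    ] yaw -65.2 deg pos [0.6451 0.0075 0.1551] w 0.994 F [-0.8  0.1 -0.6] q [ 0.04  0.6  -0.21  1.74  0.16  0.82 -1.38] t 2.55
t: 2.97
eef_pos: [0.647, 0.0101, 0.1317]
tool_rot: [-0.001, 0.842, -0.539, 0.003]
contact_force: [0.2, 0.1, 0.6]
gripper_width: 0.995
shift [-0.0012  0.0006  0.0017] tiltfix(tool rotvec) [-0.0049 -0.0029  0.    ] yaw -65.3 deg pos [0.647  0.0101 0.1317] w 0.995 F [0.2 0.1 0.6] q [ 0.03  0.63 -0.2   1.74  0.17  0.78 -1.39] t 2.97
```

```bash
python3 -m creep '[[[0,0,0,0,0,0,0.034],[0,0,0,0,0,0,0.034],[0,0,0,0,0,0,0.034],[0,0,0,0,0,0,0.034],[0,0,0,0,0,0,0.026],[0,0,0,0,0,0,0.026],[0,0,0,0,0,0,0.026],[0,0,0,0,0,0,0.026]]]' 25
python3 to.py 0.646 0.011 0.130
```

```text
t: 3.63
eef_pos: [0.6463, 0.0123, 0.1318]
tool_rot: [-0.001, 0.843, -0.539, 0.001]
contact_force: [-0.3, 0.2, -0.4]
gripper_width: 0.363
shift [0.0011 0.0008 0.0018] tiltfix(tool rotvec) [-0.0039 -0.0005 -0.    ] yaw -65.2 deg pos [0.6463 0.0123 0.1318] w 0.363 F [-0.3  0.2 -0.4] q [ 0.03  0.63 -0.21  1.74  0.17  0.78 -1.39] t 3.63
```

```bash
python3 -m creep '[[[0,0,-0.12,0,0,0,0.026],[0,0,-0.12,0,0,0,0.026],[0,0,-0.12,0,0,0,0.026],[0,0,-0.12,0,0,0,0.026],[0,0,-0.12,0,0,0,0.026],[0,0,-0.12,0,0,0,0.026],[0,0,-0.12,0,0,0,0.026],[0,0,-0.12,0,0,0,0.026],[0,0,-0.12,0,0,0,0.026],[0,0,-0.12,0,0,0,0.026],[0,0,0,0,0,0,0.026]]]' 25
python3 to.py 0.646 0.011 0.130
python3 - <<'E'
from h import *
c=read_camera("wrist"); save(c,"w3")
E
```

```text
t: 4.55
eef_pos: [0.6467, 0.012, 0.1319]
tool_rot: [-0.001, 0.998, 0.056, 0.002]
contact_force: [-0.1, 0.7, 0.1]
gripper_width: 0.367
shift [-0.0008  0.0009  0.0019] tiltfix(tool rotvec) [-0.0013 -0.0046  0.    ] yaw 6.4 deg pos [0.6467 0.012  0.1319] w 0.367 F [-0.1  0.7  0.1] q [ 0.25  0.68 -0.51  1.73  0.42  0.84 -0.34] t 4.55
```

View pics/w3.png

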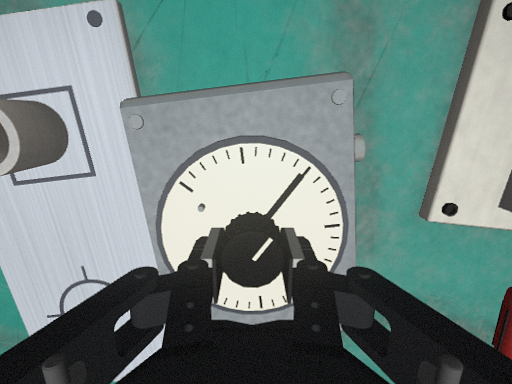

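The pointer at (290,195) has kept its place relative to the gripper, so the knob turns with the fingers, about 72° so far. Roughly 87° remain to the pin at (201,207).

```bash
python3 -m creep '[[[0,0,-0.12,0,0,0,0.026],[0,0,-0.12,0,0,0,0.026],[0,0,-0.12,0,0,0,0.026],[0,0,-0.12,0,0,0,0.026],[0,0,-0.12,0,0,0,0.026],[0,0,-0.12,0,0,0,0.026],[0,0,-0.12,0,0,0,0.026],[0,0,-0.12,0,0,0,0.026],[0,0,-0.12,0,0,0,0.026],[0,0,-0.12,0,0,0,0.026],[0,0,-0.08,0,0,0,0.026],[0,0,0,0,0,0,0.026]]]' 25
python3 to.py 0.646 0.011 0.130
python3 - <<'E'
from h import *
c=read_camera("wrist"); save(c,"w4"); print(get_obs()["torque"])
E
```

```text
t: 5.6
eef_pos: [0.6471, 0.0124, 0.1319]
tool_rot: [0.001, 0.767, 0.642, 0.002]
contact_force: [-1.0, 0.6, 1.4]
gripper_width: 0.362
shift [-0.0016 -0.0008  0.0018] tiltfix(tool rotvec) [ 0.0042 -0.002  -0.    ] yaw 79.9 deg pos [0.6471 0.0124 0.1319] w 0.362 F [-1.   0.6  1.4] q [ 0.43  0.77 -0.8   1.71  0.66  0.95  0.77] t 5.60
[0.15888737 0.21699334 0.06376491]
```

View pics/w4.png

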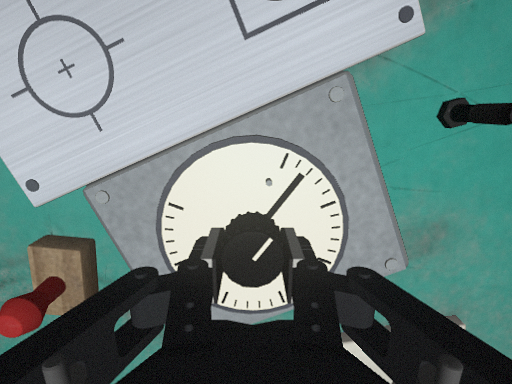

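About 13° remain between the pointer and the pin at (268,182).

```bash
python3 -m creep '[[[0,0,-0.08,0,0,0,0.026],[0,0,-0.08,0,0,0,0.026],[0,0,-0.05,0,0,0,0.026],[0,0,-0.03,0,0,0,0.026],[0,0,-0.03,0,0,0,0.026],[0,0,-0.03,0,0,0,0.026]]]' 25
python3 to.py 0.646 0.011 0.130
python3 - <<'E'
from h import *
c=read_camera("wrist"); save(c,"w5"); print(get_obs()["torque"])
E
```

```text
t: 6.15
eef_pos: [0.6471, 0.0127, 0.1318]
tool_rot: [0.002, 0.669, 0.743, 0.001]
contact_force: [-1.0, 2.0, 1.0]
gripper_width: 0.359
shift [-0.0016 -0.0013  0.0018] tiltfix(tool rotvec) [0.0041 0.0005 0.    ] yaw 96.0 deg pos [0.6471 0.0127 0.1318] w 0.359 F [-1.  2.  1.] q [ 0.47  0.79 -0.86  1.71  0.71  0.97  1.02] t 6.15
[ 0.24282901  0.04188459 -0.23743353]
```

View pics/w5.png

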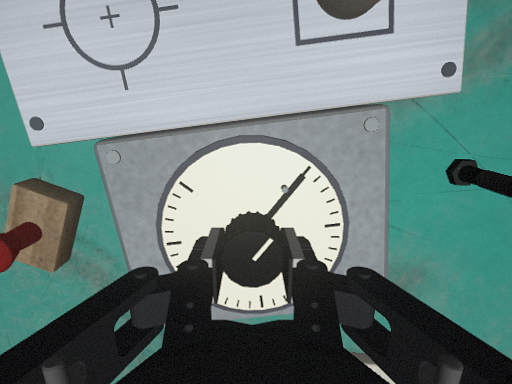

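The pointer is now against the pin at (285,188) and the moment about z has risen to −0.24 N m, so it is on the stop. I'll release and lift.

```bash
python3 -m creep '[[[0,0,-0.03,0,0,0,0.026],[0,0,-0.01,0,0,0,0.026],[0,0,0,0,0,0,0.085],[0,0,0,0,0,0,0.085],[0,0,0,0,0,0,0.085],[0,0,0,0,0,0,0.085],[0,0,0,0,0,0,0.085],[0,0,0,0,0,0,0.085],[0,0,0,0,0,-0.02,0.085],[0,0,0,0,0,-0.03,0.085],[0,0,0,0,0,-0.04,0.085],[0,0,0,0,0,-0.04,0.085],[0,0,0,0,0,0,0.085]]]'
python3 to.py 0.646 0.011 0.130
python3 - <<'E'
from h import *
c=read_camera("wrist"); save(c,"w6")
import pickle; pickle.dump(c,open("w6.pkl","wb"))
a=cv2.resize(c["color"],None,fx=1.5,fy=1.5); cv2.imwrite("pics/w6b.png",a[:,:,::-1])
E
```

```text
t: 7.28
eef_pos: [0.6454, 0.0111, 0.2631]
tool_rot: [-0.0, 0.656, 0.755, -0.002]
contact_force: [2.5, 0.9, -0.2]
gripper_width: 0.993
shift [0.     0.001  0.1331] tiltfix(tool rotvec) [-0.0032  0.0017  0.    ] yaw 98.1 deg pos [0.6454 0.0111 0.2631] w 0.993 F [ 2.5  0.9 -0.2] q [ 0.53  0.66 -0.96  1.62  0.57  1.18  1.15] t 7.28
```

View pics/w6b.png

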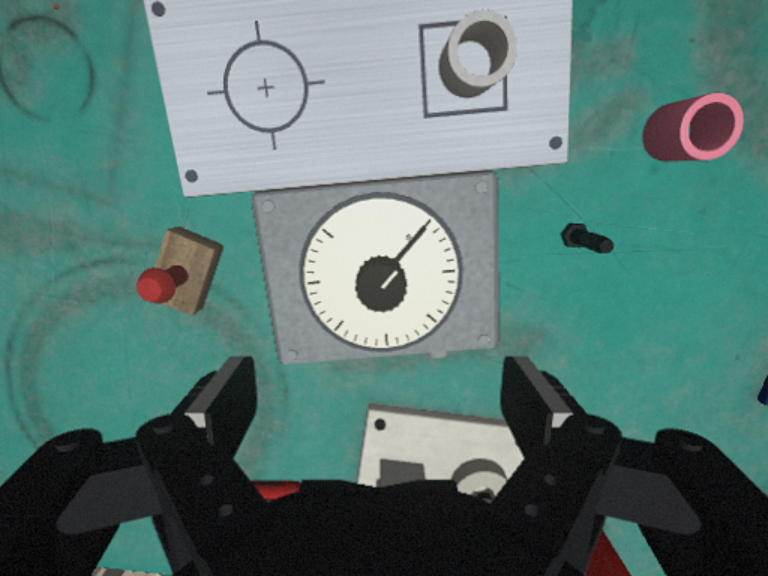

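```bash
python3 - <<'E'
from dial import *
import pickle
c=pickle.load(open("w6.pkl","rb"))
f=lambda u,v:((u+.5)/1.5-.5,(v+.5)/1.5-.5)
# square corners in w6b: (420,25) (423,117) (507,109); ring cross (266,87.5)
rg=on_z(c,[f(266,87.5)],.012)[0]; s3=on_z(c,[f(420,25),f(507.5,109)],.012); sq=s3.mean(0)
print("ring",rg,"sq",sq,np.linalg.norm(rg-sq))
y=(sq-rg)[:2]; ty=np.degrees(np.arctan2(y[1],y[0]))-90
P=dial(c,None); near=np.hypot(P[...,0]-.646,P[...,1]-.011)
m=(near<.07)&(c["color"].min(2)>150)&(P[...,2]>.03)&(P[...,2]<.06)
cnt=max(cv2.findContours(m.astype(np.uint8),cv2.RETR_EXTERNAL,cv2.CHAIN_APPROX_NONE)[0],key=len)[:,0]
B=on_z(c,cnt,.05); cc,r=cv2.minEnclosingCircle(B[:,:2].astype(np.float32)); print("dial",cc,r,"yaw",ty)
tip=on_z(c,[f(428.5,222)],.051)[0]; w=tip[:2]-cc; print("theta deg",135-(np.degrees(np.arctan2(w[1],w[0]))-ty),np.linalg.norm(w))
pin=on_z(c,[f(408.5,236)],.051)[0]; w=pin[:2]-cc; print("pin ang",np.degrees(np.arctan2(w[1],w[0]))-ty)
q=P[(np.hypot(P[...,0]-sq[0],P[...,1]-sq[1])<.04)&(P[...,2]>.051)&(P[...,2]<.06)]; print("sleeve top",(q.min(0)+q.max(0))/2,np.ptp(q,0))
c=read_camera("top");rg=on_z(c,[(313.3,187)],.012);print("top ring",rg)
E
```

```text
ring [ 0.53021993 -0.08660373  0.012     ] sq [0.49819448 0.05006488 0.012     ] 0.14037072032577247
dial (0.6454445719718933, 0.011555771343410015) 0.054209668189287186 yaw 13.188126431442626
theta deg 0.6022604979130506 0.04978680657193895
pin ang 141.02239100895144
sleeve top [0.49635182 0.05174118 0.05372302] [0.04159969 0.04217372 0.00542979]
top ring [[ 0.53174682 -0.08727588  0.012     ]]
```

The pointer reads about 0.6° from the zero stop. Next is the sleeve: I'll grip it with the jaws along the line of the marks (yaw about 103°).

```bash
python3 to.py 0.497 0.051 0.18 103.2
```

```text
shift [ 0.0616 -0.1382  0.0784] tiltfix(tool rotvec) [-0.0105  0.0025  0.    ] yaw 98.1 deg turn about tool z -0.0896 pos [0.6432 0.0097 0.2571] w 0.994 F [-0.2  0.1 -0.6] q [ 0.53  0.66 -0.96  1.63  0.58  1.17  1.15] t 7.38
```

```bash
python3 -m creep '[[[-0.001,0,-0.015,0.010,-0.023,0.005,0.085],[-0.002,0,-0.015,0.010,-0.023,0.010,0.085],[-0.002,0,-0.015,0.010,-0.023,0.016,0.085],[-0.002,0,-0.015,0.010,-0.023,0.016,0.085],[-0.002,0,-0.015,0.010,-0.020,0.016,0.085],[-0.001,0,-0.015,0.005,-0.012,0.010,0.085],[0,0,0,0,0,0,0.085],[0,0,0,0,0,0,0.085],[0,0,0,0,0,0,0.085]]]'
python3 to.py 0.497 0.051 0.18 103.2
python3 - <<'E'
from h import *
c=read_camera("wrist"); save(c,"w7")
import pickle; pickle.dump(c,open("w7.pkl","wb"))
E
```

```text
t: 8.13
eef_pos: [0.5005, 0.0395, 0.1725]
tool_rot: [-0.004, 0.621, 0.784, -0.006]
contact_force: [0.1, -0.3, 0.6]
gripper_width: 0.995
shift [ 0.012  -0.0009 -0.0075] tiltfix(tool rotvec) [-0.0139  0.0003  0.    ] yaw 103.3 deg turn about tool z 0.0011 pos [0.5005 0.0395 0.1725] w 0.995 F [ 0.1 -0.3  0.6] q [ 0.58  0.58 -0.99  2.02  0.63  0.9   1.04] t 8.13
```

View pics/w7.png

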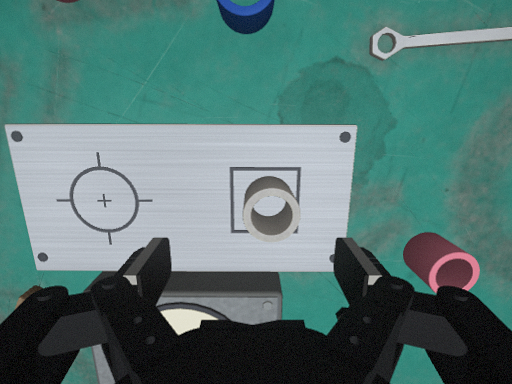

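The sleeve's rim is at about (271,213), the square centred near (265,200) and the ring cross at (104,200). The fingers straddle the sleeve and need a shift of about 12 mm along tool x.

```bash
python3 - <<'E'
from dial import *
import pickle
c=pickle.load(open("w7.pkl","rb"))
P=dial(c,None); sq=np.array([.498,.05])
m=(np.hypot(P[...,0]-sq[0],P[...,1]-sq[1])<.04)&(P[...,2]>.045)&(P[...,2]<.06)
g=c["color"].astype(int).min(2); print(np.bincount((P[m][:,2]*1000).astype(int)))
mm=m&(P[...,2]>.0525); hull=cv2.convexHull(np.argwhere(mm)[:,::-1].astype(np.int32))
e=cv2.fitEllipse(hull); print(e, on_z(c,[e[0]],.054))
B=on_z(c,hull[:,0],.054); print(cv2.minEnclosingCircle(B[:,:2].astype(np.float32)))
b=cv2.resize(c["color"][155:255,210:330],None,fx=6,fy=6,interpolation=cv2.INTER_CUBIC)
p=proj(c,[[B[:,0].mean(),B[:,1].mean(),.054]]); 
cv2.imwrite("pics/w7z.png",b[:,:,::-1])
print("ring",on_z(c,[(104.5,200.3)],.012),"sq",on_z(c,[(265.5,200)],.012))
E
```

```text
[  0   0   0   0   0   0   0   0   0   0   0   0   0   0   0   0   0   0
   0   0   0   0   0   0   0   0   0   0   0   0   0   0   0   0   0   0
   0   0   0   0   0   0   0   0   0  37  38  38  48  33  41  42 164 665
 379  17]
((271.18963623046875, 214.46002197265625), (54.2630729675293, 56.569305419921875), 75.92808532714844) [[0.49538215 0.05188618 0.054     ]]
((0.4957351088523865, 0.05209781974554062), 0.02097887173295021)
ring [[ 0.530186   -0.08642551  0.012     ]] sq [[0.49759266 0.05020188 0.012     ]]
```

View pics/w7z.png

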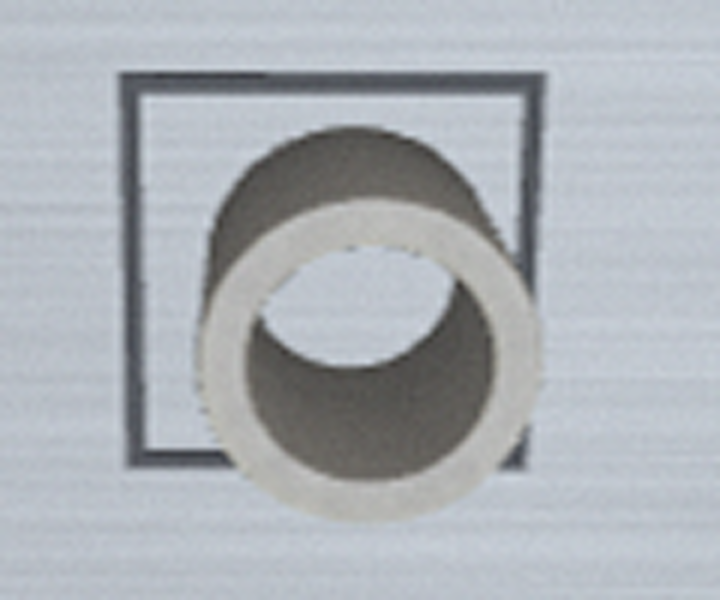

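```bash
python3 to.py 0.4957 0.052 0.130 103
python3 -m creep '[[[-0.005,0,0,0.005,0,0,0.085],[-0.005,0,0,0.004,0,0.01,0.085],[-0.004,0,0,0.003,0,0.012,0.085],[0,0,0,0,0,0.01,0.085],[0,0,0,0,0,0,0.085],[0,0,0,0,0,0,0.085],[0,0,0,0,0,0,0.085]]]'
python3 to.py 0.4957 0.052 0.092 103
```

```text
shift [ 0.0135 -0.0019  0.0428] tiltfix(tool rotvec) [-0.013   0.0003 -0.    ] yaw 103.2 deg turn about tool z 0.0041 pos [0.5011 0.0394 0.1728] w 0.992 F [ 0.2  0.3 -0.3] q [ 0.58  0.58 -0.99  2.02  0.63  0.9   1.04] t 8.18
t: 8.77
eef_pos: [0.5039, 0.0531, 0.14]
tool_rot: [0.002, 0.623, 0.782, 0.004]
contact_force: [0.4, -0.0, 0.7]
gripper_width: 0.993
shift [ 0.0007 -0.0087  0.0479] tiltfix(tool rotvec) [ 0.0097 -0.0015  0.    ] yaw 103.0 deg turn about tool z -0.0003 pos [0.5039 0.0531 0.14  ] w 0.993 F [ 0.4 -0.   0.7] q [ 0.51  0.62 -0.94  2.04  0.7   0.82  0.95] t 8.77
```

```bash
python3 -m creep '[[[0.003,0,0,0,-0.003,0.006,0.085],[0.002,0,0,0,-0.003,0.009,0.085],[0,0,0,0,-0.002,0.009,0.085],[0,0,0,0,0,0.008,0.085],[0,0,0,0,0,0.005,0.085],[0,0,0,0,0,0,0.085],[0,0,0,0,0,0,0.085]]]'
python3 to.py 0.4957 0.052 0.092 103
```

```text
t: 9.35
eef_pos: [0.4958, 0.0506, 0.0993]
tool_rot: [0.001, 0.623, 0.782, 0.002]
contact_force: [-0.2, 0.4, 0.8]
gripper_width: 0.994
shift [0.0014 0.0002 0.0073] tiltfix(tool rotvec) [ 0.0046 -0.0012  0.    ] yaw 102.9 deg turn about tool z -0.0015 pos [0.4958 0.0506 0.0993] w 0.994 F [-0.2  0.4  0.8] q [ 0.47  0.67 -0.88  2.08  0.77  0.75  0.89] t 9.35
```

```bash
python3 -m creep '[[[0.002,0,0,0.001,0,0.004,0.085],[0.001,0,0,0,0,0.002,0.07],[0,0,0,0,0,0,0.06],[0,0,0,0,0,0,0.05],[0,0,0,0,0,0,0.046],[0,0,0,0,0,0,0.044],[0,0,0,0,0,0,0.042],[0,0,0,0,0,0,0.04],[0,0,0,0,0,0,0.038],[0,0,0,0,0,0,0.038]]]' 20
python3 to.py 0.4957 0.052 0.092 103
python3 - <<'E'
from h import *
c=read_camera("wrist"); save(c,"w8")
import pickle; pickle.dump(c,open("w8.pkl","wb"))
E
```

```text
t: 10.18
eef_pos: [0.4964, 0.0523, 0.0937]
tool_rot: [0.001, 0.623, 0.782, 0.002]
contact_force: [0.1, 0.5, -0.7]
gripper_width: 0.481
shift [-0.0001 -0.0007  0.0017] tiltfix(tool rotvec) [ 0.0033 -0.0013  0.    ] yaw 102.9 deg turn about tool z -0.0014 pos [0.4964 0.0523 0.0937] w 0.481 F [ 0.1  0.5 -0.7] q [ 0.46  0.68 -0.87  2.08  0.79  0.75  0.88] t 10.18
```

View pics/w8.png

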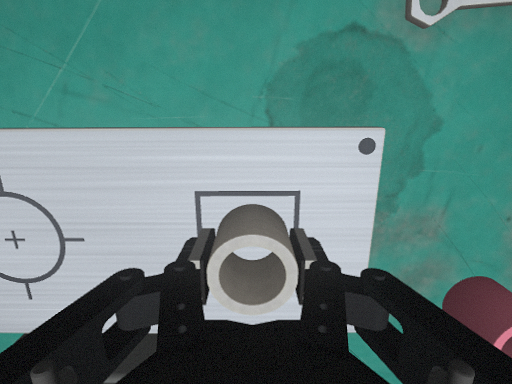

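```bash
cat > sl.py <<'E'
from dial import *
def sleeve(c,g):
    P=dial(c,None)
    m=(np.hypot(P[...,0]-g[0],P[...,1]-g[1])<.035)&(P[...,2]>.0515)&(P[...,2]<.0585)&(c["color"].min(2)>120)
    n,l,st,ce=cv2.connectedComponentsWithStats(m.astype(np.uint8)); k=1+np.argmax(st[1:,4])
    hull=cv2.convexHull(np.argwhere(l==k)[:,::-1].astype(np.int32)); e=cv2.fitEllipse(hull)
    B=on_z(c,hull[:,0],.054)
    return on_z(c,[e[0]],.054)[0],cv2.minEnclosingCircle(B[:,:2].astype(np.float32)),np.median(P[l==k][:,2]),e
E
python3 - <<'E'
from sl import *
import pickle
c=pickle.load(open("w8.pkl","rb"))
print(sleeve(c,(.4964,.0523)))
print("ring",on_z(c,[(14.5,239.5)],.012))
E
python3 to.py 0.5305 -0.087 0.0937 103
```

```text
(array([0.49503494, 0.05148651, 0.054     ]), ((0.49602213501930237, 0.05166294053196907), 0.02082953229546547), np.float64(0.053799520034187115), ((252.0612030029297, 274.2129211425781), (80.71978759765625, 91.73661804199219), 89.69497680664062))
ring [[ 0.53035164 -0.08686911  0.012     ]]
shift [-0.1433  0.0021 -0.0002] tiltfix(tool rotvec) [ 0.0033 -0.0014 -0.    ] yaw 102.9 deg turn about tool z -0.0015 pos [0.4964 0.0522 0.0937] w 0.475 F [-0.7  0.3 -1.3] q [ 0.46  0.68 -0.87  2.08  0.79  0.75  0.88] t 10.23
```

```bash
python3 -m creep '[[[0,0,0,-0.004,0,0,0.038],[0,0,0,-0.008,0,0,0.038],[0,0,0,-0.01,0,0,0.038],[0,0,0,-0.01,0,0,0.038],[0,0,0,-0.01,0,0,0.038],[0,0,0,-0.008,0,0,0.038],[0,0,0,0,0,0,0.038]]]' 20
python3 to.py 0.5305 -0.087 0.0937 103
```

```text
t: 10.82
eef_pos: [0.509, -0.0022, 0.0937]
tool_rot: [0.001, 0.623, 0.782, 0.002]
contact_force: [-0.4, 0.0, 0.0]
gripper_width: 0.481
shift [-0.0875  0.002  -0.0002] tiltfix(tool rotvec) [ 0.0038 -0.0016 -0.    ] yaw 102.9 deg turn about tool z -0.0022 pos [ 0.509  -0.0022  0.0937] w 0.481 F [-0.4  0.   0. ] q [ 0.56  0.69 -0.87  2.06  0.78  0.76  1.  ] t 10.82
```

Holding height well; continue.

```bash
python3 -m creep '[[[0,0,0,-0.008,0,0,0.038],[0,0,0,-0.01,0,0,0.038],[0,0,0,-0.01,0.0005,0,0.038],[0,0,0,-0.01,0.0005,0,0.038],[0,0,0,-0.01,0.0005,0,0.038],[0,0,0,-0.01,0.0005,0,0.038],[0,0,0,-0.008,0,0,0.038],[0,0,0,-0.005,0,0,0.038],[0,0,0,0,0,0,0.038],[0,0,0,0,0,0,0.038]]]' 20
python3 to.py 0.5305 -0.087 0.0937 103
python3 - <<'E'
from sl import *
c=read_camera("wrist"); save(c,"w9")
import pickle; pickle.dump(c,open("w9.pkl","wb"))
print(sleeve(c,get_obs()["eef_pos"][:2])[:3])
E
```

```text
t: 11.65
eef_pos: [0.529, -0.0796, 0.0936]
tool_rot: [0.0, 0.624, 0.781, 0.002]
contact_force: [0.0, 1.9, -0.0]
gripper_width: 0.481
shift [-0.0075 -0.0001 -0.0001] tiltfix(tool rotvec) [ 0.0044 -0.0022 -0.    ] yaw 102.7 deg turn about tool z -0.0046 pos [ 0.529  -0.0796  0.0936] w 0.481 F [ 0.   1.9 -0. ] q [ 0.69  0.72 -0.86  2.    0.78  0.79  1.16] t 11.65
(array([ 0.52769722, -0.0803491 ,  0.054     ]), ((0.5287039875984192, -0.08004679530858994), 0.020868398249149323), np.float64(0.053780812008761614))
```

View pics/w9.png

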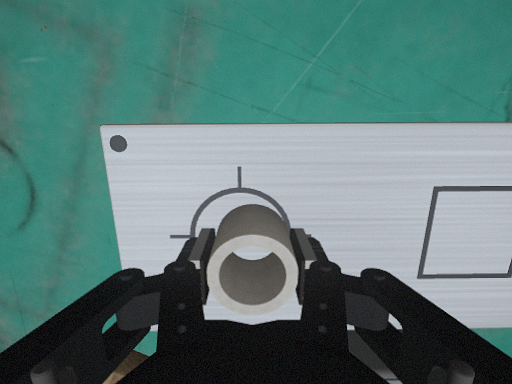

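The sleeve is still upright, with its rim height at 53.8 mm, and sits about 7 mm short of the ring's centre line (top tick at x=239, sleeve axis at x≈252).

```bash
python3 -m creep '[[[0,0,0,-0.004,0,0,0.038],[0,0,0,-0.003,0,0,0.038],[0,0,0,0,0,0,0.038],[0,0,0,0,0,0,0.038]]]' 20
python3 to.py 0.5305 -0.087 0.0937 103
python3 - <<'E'
from sl import *
c=read_camera("wrist"); 
print(sleeve(c,get_obs()["eef_pos"][:2])[:3])
b=cv2.resize(c["color"][140:330,160:350],None,fx=3,fy=3,interpolation=cv2.INTER_CUBIC)
cv2.imwrite("pics/w10.png",b[:,:,::-1])
c=read_camera("scene"); b=cv2.resize(c["color"][150:300,180:370],None,fx=4,fy=4,interpolation=cv2.INTER_CUBIC)
cv2.imwrite("pics/s10.png",b[:,:,::-1])
E
```

```text
t: 12.03
eef_pos: [0.5303, -0.0858, 0.0936]
tool_rot: [0.0, 0.623, 0.782, 0.002]
contact_force: [0.8, 1.8, 1.2]
gripper_width: 0.475
shift [-0.0012 -0.0001 -0.0001] tiltfix(tool rotvec) [ 0.0039 -0.002  -0.    ] yaw 102.9 deg turn about tool z -0.0017 pos [ 0.5303 -0.0858  0.0936] w 0.475 F [0.8 1.8 1.2] q [ 0.7   0.72 -0.86  1.99  0.78  0.79  1.18] t 12.03
(array([ 0.52901773, -0.08654215,  0.054     ]), ((0.530021071434021, -0.08625974506139755), 0.020854322239756584), np.float64(0.05381235811728249))
```

View pics/w10.png

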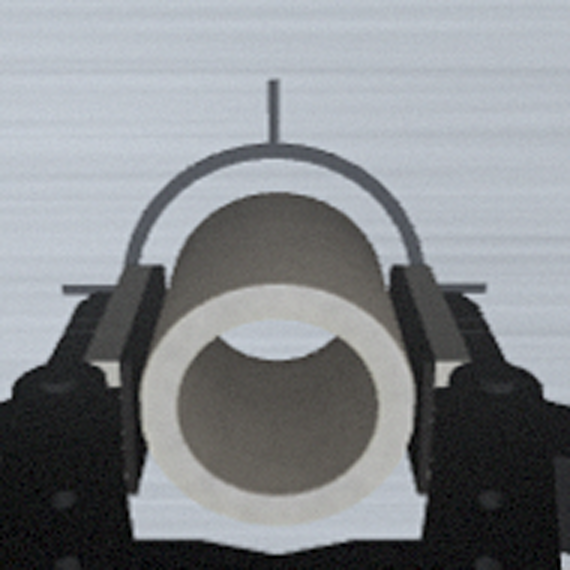

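View pics/s10.png

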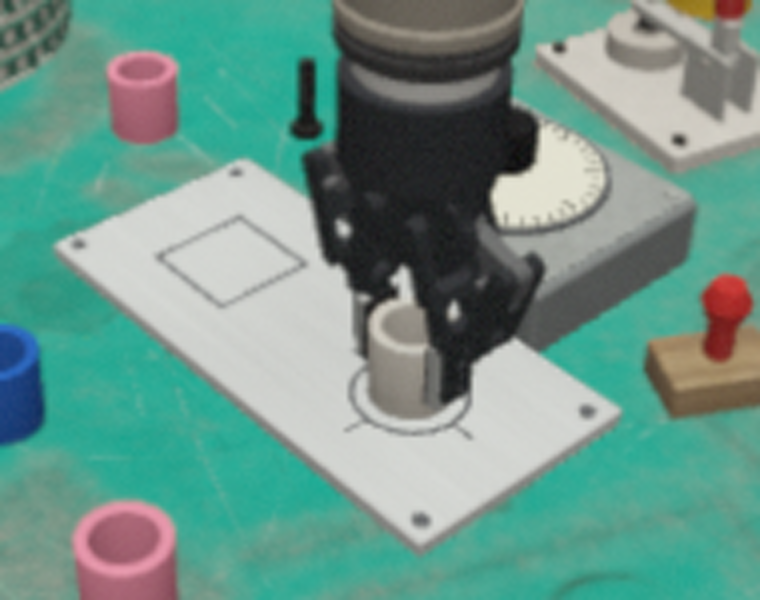

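The sleeve stands in the ring. Its axis is within about 1 mm of the tick at x=274, and the side ticks line up. I'll release and retreat.

```bash
python3 -m creep '[[[0,0,0,0,0,0,0.046],[0,0,0,0,0,0,0.055],[0,0,0,0,0,0,0.07],[0,0,0,0,0,0,0.085],[0,0,0,0,0,0,0.085],[0,0,0,0,0,0,0.085],[0,0,0,0,0,-0.01,0.085],[0,0,0,0,0,-0.02,0.085],[0,0,0,0,0,-0.03,0.085],[0,0,0,0,0,-0.035,0.085],[0,0,0,0,0,-0.035,0.085],[0,0,0,0,0,0,0.085],[0,0,0,0,0,0,0.085]]]'
python3 to.py 0.5305 -0.087 0.0937 103
python3 - <<'E'
from sl import *
c=read_camera("wrist"); save(c,"w11")
import pickle; pickle.dump(c,open("w11.pkl","wb"))
s=sleeve(c,(.530,-.086)); print(s)
b=cv2.resize(c["color"][130:260,180:340],None,fx=5,fy=5,interpolation=cv2.INTER_CUBIC)[:600]
cv2.imwrite("pics/w11z.png",b[:,:,::-1])
t=read_camera("top"); pickle.dump(t,open("t11.pkl","wb"))
E
```

```text
t: 13.22
eef_pos: [0.5286, -0.0852, 0.2314]
tool_rot: [-0.001, 0.622, 0.783, 0.001]
contact_force: [-0.7, -0.1, -0.6]
gripper_width: 0.996
shift [-0.0026  0.0014  0.1377] tiltfix(tool rotvec) [-0.0002 -0.0031  0.    ] yaw 103.1 deg turn about tool z 0.0012 pos [ 0.5286 -0.0852  0.2314] w 0.996 F [-0.7 -0.1 -0.6] q [ 0.84  0.54 -1.04  1.91  0.55  1.01  1.36] t 13.22
(array([ 0.52950021, -0.08593957,  0.054     ]), ((0.5298853516578674, -0.08586485683917999), 0.02102479338645935), np.float64(0.05375790413940061), ((250.98233032226562, 193.3831787109375), (43.0020866394043, 44.931854248046875), 94.3193588256836))
```

View pics/w11.png

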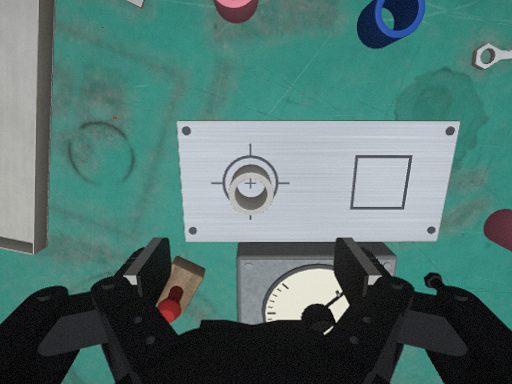

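View pics/w11z.png

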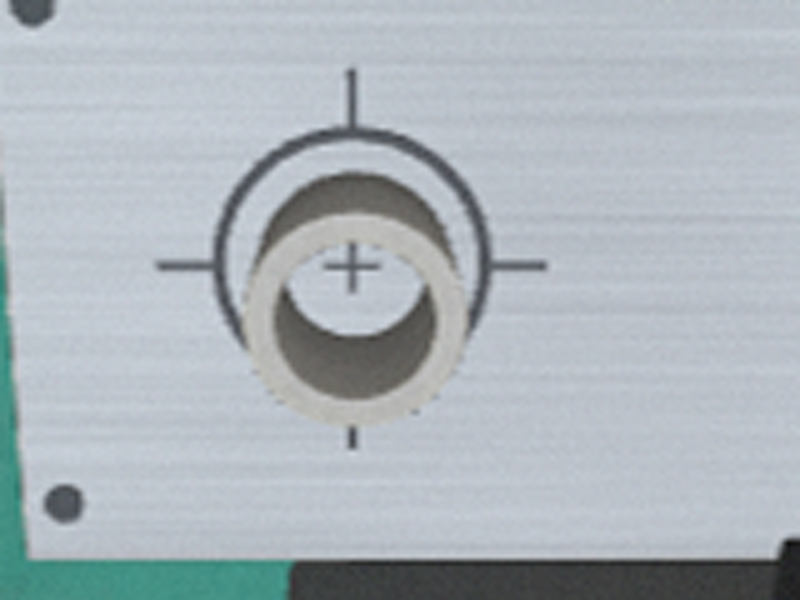

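The sleeve is within about 1 mm of the ring cross: (0.5299,−0.0859) against about (0.5302,−0.0868). Last I check the knob and the bystanders from the top camera.

```bash
python3 - <<'E'
from sl import *
import pickle
c=pickle.load(open("w11.pkl","rb")); print("ring now",on_z(c,[((352.5)/5+180-.4,(266.5)/5+130-.4)],.012))
t=pickle.load(open("t11.pkl","rb")); t0=pickle.load(open("c0.pkl","rb"))["top"]
b=np.hstack([x["color"][110:240,210:350] for x in (t0,t)])
b=cv2.resize(b,None,fx=2.8,fy=2.8,interpolation=cv2.INTER_CUBIC); cv2.imwrite("pics/t11.png",b[:,:,::-1])
s0=pickle.load(open("c0.pkl","rb"))["scene"]; s=read_camera("scene")
b=np.hstack([x["color"][140:290,190:385] for x in (s0,s)])
b=cv2.resize(b,None,fx=2,fy=2,interpolation=cv2.INTER_CUBIC); cv2.imwrite("pics/s11.png",b[:,:,::-1])
E
```

```text
ring now [[ 0.53019874 -0.086784    0.012     ]]
```

View pics/t11.png

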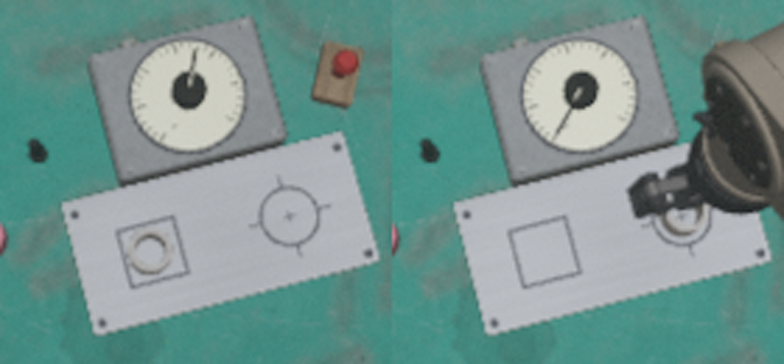

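View pics/s11.png

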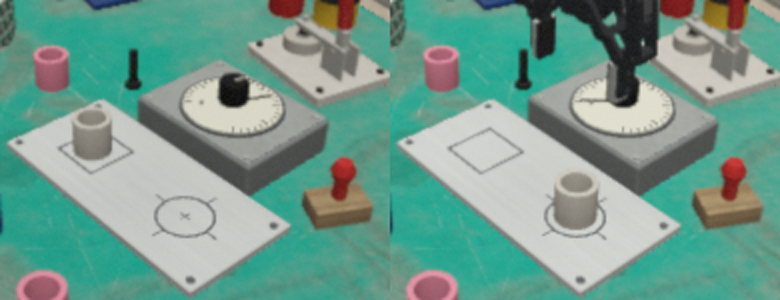

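The pointer is at the front-left zero pin, the sleeve stands in the ring, and the bolt and stamp have not moved. Handing in.

```bash
python3 -c "
from station import hand_in
print(hand_in())"
```

```text
the job is handed in; nothing more can be done
None
```

The tester is ready and I handed the job in after about 13.5 s; no verdict is reported.

- **Knob:** I turned it about 160° anticlockwise in one grasp until it stalled at the stop, with about 0.24 N m showing at the wrist, then let go. After release the wrist camera put the pointer about 0.6° from zero, and the top view shows it at the pin.
- **Sleeve:** I gripped it lightly at 20 N and slid it along the plate at constant height, then released it in the ring. The last check put its centre at (0.5299, −0.0859) and the ring's at (0.5302, −0.0868), about 1 mm apart. Its rim was at 53.8 mm, so it is standing flat.
- **Stamp and bolt:** both look the same in the before and after pictures.
- **Checks that disagreed:**
  - One knob measurement from close above picked up a finger in the picture, so I discarded it.
  - The first rough top-camera reading of the ring was about 2 mm off the wrist readings, within the stated calibration, and I used the wrist values.
  - The pin itself read about 6° beyond the pointer, which fits it standing beside the pointer.

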